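# Clamp a fragile sample cup on the analyser window

### The job

Set the orange-lidded sample cup upright and centred on the brass window of the test stand, then swing the blue hold-down arm over it as far as it goes, and press the red plunger head down until its rubber pad rests lightly on the cup; keep that light pressure for two seconds, then let the plunger spring back up, leaving the cup on the window under the arm. The cup has a thin film bottom: grip it lightly, set it down softly and never press hard on it, and leave the other cups, the bottle and the brass disc where they are.

Things in the scene. Friction and masses are not known exactly. Their poses are not given: they have to be found in the camera images.
- cup: sample cup: white plastic cylinder, diameter 40 mm, height 30 mm, orange lid (orange top and upper edge band); 40 to 90 g; origin at the centre of its underside, z up. Stands on the tray. Spoilt by more than about 70 N from the fingers (both pads added), or more than 15 N of the pad pressing on it, or 30 N between it and the plate
- ref_green: bystander: reference cup, same shape and size, green lid; stands on the tray
- ref_blue: bystander: reference cup, same shape and size, blue lid; stands on the tray
- tray: fixed grey tray plate 260 x 90 x 6 mm, long side along its x; origin at the centre of its underside. The three cups stand on it in a row along its x at -80, 0 and +80 mm, in any order
- stand: fixed test stand: black housing 260 x 240 mm with a steel plate, plate top 40 mm over the bench; origin at the centre of its underside, x away from the robot at yaw 0. The hold-down arm's vertical post (20 mm thick; arm hub 36 mm in diameter, its top 77 mm over the plate) stands at x 0, y +80 mm
- plate: the stand's steel top plate, 240 x 220 x 10 mm, fixed to it; origin at the centre of its underside
- window (a point): centre of the window on the stand's flat plate, at the plate's top surface: a brass disc 28 mm in diameter in a black ring 46 mm in diameter; its axes are the stand's. It lies at x 0, y -30 mm, z 40 mm in the stand's frame
- swing (a joint): angle (rad) of the blue hold-down arm about its post: 0 = at its stop, pointing along the stand's -y, plunger above the window; grows as it swings away to the stand's +x (anticlockwise from above), to 1.6. Stays where left; about 2 N at the plunger moves it. Arm 22 mm wide, 14 mm thick, top 74 mm over the plate; plunger 110 mm from the post's axis
- plunger: red spring plunger in the arm's end: head 28 mm in diameter, 18 mm high, on a 10 mm rod; origin at the centre of the head's flat top, 118 mm over the plate when up. Takes 2 N at first, 4 N at full 24 mm stroke; springs back. The soft rubber pad below (diameter 24 mm, gives 1 mm per 5 N) is screwed in or out by an unknown amount: it meets a cup's top after 5 to 17 mm of travel
- bottle: bystander: white wash bottle 48 mm in diameter, 110 mm high, origin at the centre of its underside
- disc: bystander: brass calibration disc 32 mm in diameter, 10 mm thick, lying on the stand's plate; origin at the centre of its underside

How it is judged (in metres and radians):
On the way, in this order (a step that is already met when the one before it is completed fails the run):
1. the cup stands upright on the window, within 5 mm of its centre, released, with the arm still swung away (horizontal distance between cup and window below 0.005 m and z of cup in the frame of window between -0.003 and 0.003 m and angle between cup's own z axis and vertical below 0.08 rad and contact force between the fingers and cup below 0.1 N and value of joint swing above 0.3 rad), for 0.2 s.
2. the arm is over the cup, within 0.06 rad of its stop (value of joint swing below 0.06 rad), for 0.1 s.
3. the plunger's pad presses on the cup with more than 1 N for a second, the arm over the window and the cup still in place (horizontal distance between cup and window below 0.005 m and contact force between cup and plunger above 1 N and value of joint swing below 0.06 rad), for 1 s.
At the end, for the whole second after the job is handed in: The cup stands upright (within 0.08 rad) and at rest on the window, within 5 mm of its centre; the arm is over it within 0.06 rad of its stop; the plunger is up again (head top more than 114 mm over the plate) and off the cup (horizontal distance between cup and window below 0.005 m and z of cup in the frame of window between -0.003 and 0.003 m and angle between cup's own z axis and vertical below 0.08 rad and linear speed of cup below 0.01 m/s and value of joint swing below 0.06 rad and z of plunger in the frame of window above 0.114 m and contact force between cup and plunger below 0.1 N); the robot touches nothing.
It fails at once if the fingers squeeze or push the cup with more than 70 N in total (contact force between the fingers and cup above 70 N).
It fails at once if the pad presses on the cup with more than 15 N (contact force between cup and plunger above 15 N).
It fails at once if the cup is set down or pressed on the stand's plate with more than 30 N (contact force between cup and plate above 30 N).
It fails at once if the cup is let go more than 6 mm above the window (dropped) (horizontal distance between cup and window below 0.04 m and z of cup in the frame of window above 0.006 m and contact force between the fingers and cup below 0.02 N).
It fails at once if another cup, the bottle or the disc is moved by more than 15 mm (distance of any of ref_green, ref_blue, bottle, disc from where it was at the start of the episode above 0.015 m).
It also fails if it takes over 67 s, if anything falls off the work surface, if the arm or the gripper's body presses on something with over 40 N, if the wrist force passes 120 N, or if a joint passes its speed limit or range.

### The arm

A 6-joint arm with a two-finger parallel gripper is mounted at the origin on the work surface. World frame = base frame: x ahead of the robot, y to its left, z up, the work surface at z = 0. Lengths are in m, angles in degrees, forces in N, time in s.
With the tool pointing down it reaches from about 0.375 to 0.75 m from the base axis. Payload 9 kg.
Tool frame: the origin (TCP) lies where the fingers leave the gripper's body, on its centre line; the fingertips stand 73 mm ahead of it and the grasp point (between the pads) lies 54 mm ahead of it (robot.tip_reach is the distance from the TCP to the fingertips, in m); z points along the fingers, y is the line along which they close (so a half turn about z gives the same grasp; the last joint's range is limited). The gripper opens to 85 mm and grips with 20 to 120 N. Pads are 22 mm wide; open, the fingers measure 114 mm over their backs; the gripper's body (76 mm by 85 mm) begins 54 mm behind the grasp point. The pads swing forward as they close: fully open they stand 13 mm farther back than shut.
Start: joints at [-88.963, 5.964, 5.575, 89.605, 0, 77.527], TCP at [0.14, -0.583, 0.304] pointing down, gripper open.
Joint ranges: [-171.21, 171.21], [-48.23, 106.86], [-62.78, 66.21], [-105.2, 120.99], [-86.42, 89.51], [-180, 180]. Speed limits (degrees/s): [127.2, 127.2, 147.25, 180, 180, 180].

### API

Orientations are given as [roll, pitch, yaw] about the fixed x, y, z axes, in that order (R = Rz(yaw) Ry(pitch) Rx(roll)).
In Python, from plant import robot gives the robot as it stands. Calls block until the motion is done:
- robot.move_pose(position, orientation): joint-space move of the TCP to a pose.
- robot.line_to(position, vel=0.15, rotation=None, guard=None): straight line of the TCP; rotation=None keeps the orientation; vel is the mean speed in m/s. With guard (N) it stops when the force on the tool has changed by that much, and returns True; else False.
- robot.goto_joints(angles): joint-space move.
- robot.set_gripper(opening): finger opening in m; the grip force is fixed at half the most; returns when the fingers have stopped.
- robot.pause(seconds).
- robot.ik(position, orientation): joint angles nearest the present ones, or None.
- robot.observe(): the state.
- robot.grab_frame(name): name is "side" or "top"; returns the picture (400x640x3 uint8, blue, green, red); there is no depth.
- robot.get_calibration(name): a dict with "vertical_fov" (degrees; the focal length in pixels is half the picture's height over the tangent of half this angle, whatever the lens; pixels are square), "cx", "cy" (the principal point, pixels), "k1" (the pictures are not rectified: a ray, as slopes to the right and down, at radius r is drawn at 1 + k1 r^2 times it, then the intrinsics apply), "rvec" (rotation vector, rad) and "tvec" (3), from world to camera coordinates, as OpenCV has them. Camera axes: x right, y down, z forward; pixel columns grow to the right and rows downward; lengths in m; the calibration is good to about 2 mm. A picture is of the moment at which its call begins. get_calibration takes no time and is no camera call.
A pose or a line that the arm cannot do raises robot.IKError and nothing moves.
- robot.job_done(): hands the job in; it is judged then, once.
The state is a dict: "time": time; "q": joint angles; "qvel": joint speeds; "joint_torque": joint torques, N m; "tool_pos": TCP position; "tcp_rot": TCP orientation; "ft_force": force on the tool from outside, world axes, zero at the start; "torque": the same for the moment, N m; "gripper_width": finger opening in m; "gripper_force": force on a finger pad.
Only numpy, scipy, OpenCV 4.12 (cv2) and the standard library are available. Lean on these libraries where they do the work, as an engineer would, in place of code of your own. Each camera call takes 0.05 s, during which the arm holds its last target. There are 200 camera calls.

## Working session

There is one attempt and no reset: what is moved stays moved. The work goes in short steps, each a Python script; the robot and the scene stay as the last script left them, time stands still between calls to the robot, and variables do not carry over. Pictures are saved under pics/ and viewed, at most 10 in all, crops included, and the job is handed in when it is done.

```bash
mkdir -p pics; ls
python3 - <<'E'
from plant import robot
import cv2
for n in("top","side"):
    cv2.imwrite(f"pics/{n}0.png",robot.grab_frame(n)); print(n,robot.get_calibration(n))
s=robot.observe();print(s["time"],s["tool_pos"],s["tcp_rot"],s["ft_force"])
E
```

```text
pics
top {'vertical_fov': 48.41374014570907, 'cx': 318.3860692423955, 'cy': 200.08511042174774, 'k1': -0.099949080178399, 'rvec': array([ 2.15570315, -2.15350239,  0.14351337]), 'tvec': array([-0.02697778,  0.58239471,  0.96425071])}
side {'vertical_fov': 52.74053851343749, 'cx': 317.0217347201127, 'cy': 199.73010401711758, 'k1': -0.03428874203753535, 'rvec': array([ 0.31750489, -2.6463137 ,  1.41714306]), 'tvec': array([0.55336893, 0.18679624, 0.86335047])}
0.1 [ 0.14016189 -0.58318622  0.3032103 ] [-1.79934885e+02 -1.38755132e-02  1.35091740e+01] [ 0.64957841 -0.16621987  0.16730965]
```

View pics/top0.png

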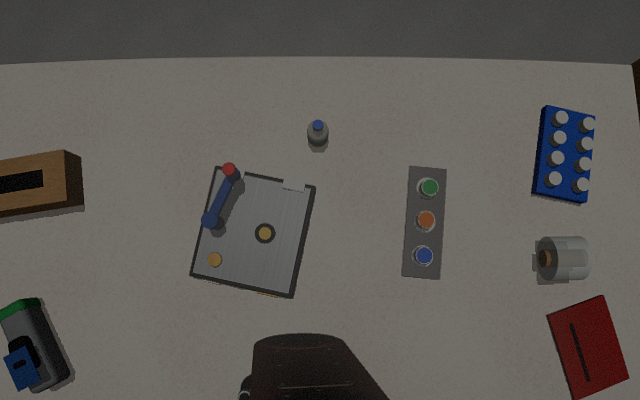

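View pics/side0.png

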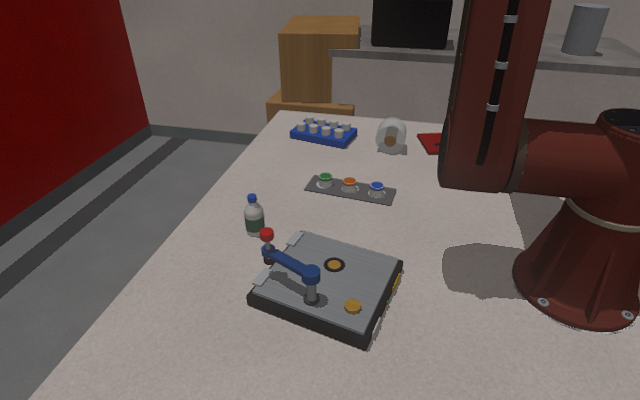

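Top view: orange lid at about (426,220), window (265,233), hub (209,219), plunger head (229,169), disc (215,259), bottle (317,130). Now I'll turn these into world positions.

```bash
cat > h.py <<'E'
import numpy as np, cv2
from plant import robot
def K(n):
    c=robot.get_calibration(n); f=200/np.tan(np.radians(c["vertical_fov"]/2))
    R=cv2.Rodrigues(c["rvec"])[0]; return c,f,R
def ray(n,uv):
    c,f,R=K(n); d=np.array([(uv[0]-c["cx"])/f,(uv[1]-c["cy"])/f]); s=d.copy()
    for _ in range(20): s=d/(1+c["k1"]*(s@s))
    return -R.T@c["tvec"], R.T@np.array([*s,1])
def onz(n,uv,z):
    o,d=ray(n,uv); return o+d*(z-o[2])/d[2]
def two(a,b):
    o1,d1=ray("top",a); o2,d2=ray("side",b)
    t=np.linalg.lstsq(np.c_[d1,-d2],o2-o1,rcond=None)[0]
    p,q=o1+d1*t[0],o2+d2*t[1]; return (p+q)/2,np.linalg.norm(p-q)
def blobs(img,h0,h1,s=110,v=60,amin=15,roi=None):
    hsv=cv2.cvtColor(img,cv2.COLOR_BGR2HSV); m=cv2.inRange(hsv,(h0,s,v),(h1,255,255))
    if roi:
        k=np.zeros_like(m); x0,y0,x1,y1=roi; k[y0:y1,x0:x1]=1; m=m*k
    n,_,st,ce=cv2.connectedComponentsWithStats(m)
    return [(ce[i].round(1),st[i].tolist()) for i in range(1,n) if st[i,4]>=amin]
E
python3 - <<'E'
from h import *
t=cv2.imread("pics/top0.png"); s=cv2.imread("pics/side0.png")
R=dict(cup=(3,20,(410,205,442,236),(335,170,362,195),.036),win=(10,30,(245,215,285,250),(318,250,350,278),.04),
 disc=(10,30,(200,245,230,272),(335,292,370,318),.05),head=(0,9,(215,155,245,182),(255,222,278,245),.158),
 arm=(100,130,(190,165,245,235),(258,240,330,288),.117),green=(40,85,(412,175,442,200),(312,168,338,190),.036),
 blue=(100,130,(410,240,442,272),(365,178,390,198),.036),bottle=(100,130,(305,115,330,135),(240,190,262,203),.11))
for k,(a,b,rt,rs,z) in R.items():
    bt=blobs(t,a,b,roi=rt); bs=blobs(s,a,b,roi=rs); print(k,bt,bs)
    if bt and bs:
        A=max(bt,key=lambda x:x[1][4])[0];B=max(bs,key=lambda x:x[1][4])[0]
        print("   ",onz("top",A,z).round(4),onz("side",B,z).round(4),[np.round(x,4) for x in two(A,B)])
def quad(lo): pass
big=np.hstack([cv2.resize(t[150:305,180:325],None,fx=2.7,fy=2.7,interpolation=2),cv2.resize(t[150:305,395:455],None,fx=2.7,fy=2.7,interpolation=2)])
cv2.imwrite("pics/crop.png",cv2.convertScaleAbs(big,alpha=1.6))
E
```

```text
cup [(array([426.1, 219.1]), [419, 212, 15, 15, 174])] [(array([349. , 181.1]), [343, 177, 13, 9, 71])]
    [ 0.5396 -0.2699  0.036 ] [ 0.5403 -0.2647  0.036 ] [array([ 0.5406, -0.2708,  0.0323]), np.float64(0.0013)]
win [(array([264.5, 232.9]), [259, 227, 12, 13, 128])] [(array([333.8, 264. ]), [327, 260, 14, 9, 101])]
    [0.5082 0.0938 0.04  ] [0.5095 0.0924 0.04  ] [array([0.5087, 0.0937, 0.0413]), np.float64(0.0011)]
disc [(array([214.2, 259.3]), [208, 253, 14, 14, 151])] [(array([352.3, 305.9]), [345, 299, 16, 15, 195])]
    [0.449  0.2031 0.05  ] [0.4493 0.2081 0.05  ] [array([0.4494, 0.2041, 0.0456]), np.float64(0.0008)]
head [(array([228. , 168.5]), [222, 163, 13, 13, 130])] [(array([266. , 233.9]), [259, 227, 14, 15, 170])]
    [0.6304 0.1555 0.158 ] [0.6281 0.1659 0.158 ] [array([0.632 , 0.1571, 0.1504]), np.float64(0.0)]
arm [(array([215.4, 206.5]), [201, 178, 31, 50, 465])] [(array([263.4, 249.2]), [262, 245, 5, 8, 21]), (array([299. , 267.6]), [269, 251, 51, 34, 629])]
    [0.5583 0.1881 0.117 ] [0.5543 0.199  0.117 ] [array([0.5583, 0.1899, 0.1081]), np.float64(0.0021)]
green [(array([430.2, 186.5]), [424, 180, 13, 14, 119])] [(array([325.2, 175.3]), [320, 173, 11, 5, 41])]
    [ 0.6143 -0.2817  0.036 ] [ 0.6149 -0.2817  0.036 ] [array([ 0.6146, -0.2817,  0.036 ]), np.float64(0.0006)]
blue [(array([424.1, 255. ]), [417, 248, 15, 15, 176])] [(array([376.7, 184.5]), [371, 182, 12, 6, 52])]
    [ 0.4589 -0.2632  0.036 ] [ 0.4599 -0.2641  0.036 ] [array([ 0.4594, -0.263 ,  0.0367]), np.float64(0.0009)]
bottle [(array([317.4, 124.1]), [313, 120, 10, 9, 74])] [(array([251.5, 197.9]), [248, 194, 8, 9, 66])]
    [ 0.7374 -0.024   0.11  ] [ 0.7339 -0.0129  0.11  ] [array([ 0.7395, -0.024 ,  0.1021]), np.float64(0.0006)]
```

View pics/crop.png

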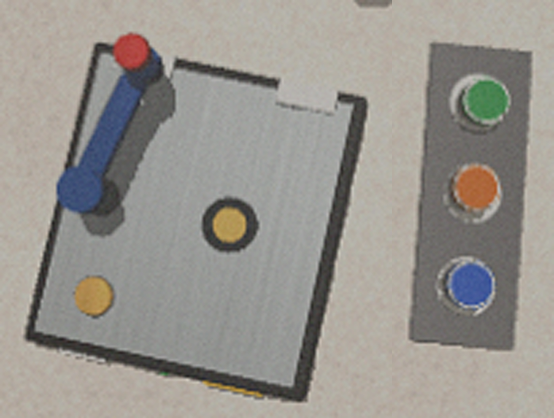

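The crop confirms the layout: arm from the hub at full-picture (209,220) to the head (229,169), and the cups free on the tray. Each triangulated height is within about 9 mm of the stated one, and the measured sizes and distances fit too. Next I'll locate the hub and grasp gently in small closing steps.

Run:
```python
from h import *
t=cv2.imread("pics/top0.png")
hsv=cv2.cvtColor(t,cv2.COLOR_BGR2HSV); m=cv2.inRange(hsv,(100,110,60),(130,255,255)); m[:165]=0;m[235:]=0;m[:,:190]=0;m[:,245:]=0
d=cv2.distanceTransform(m,cv2.DIST_L2,5); i=np.unravel_index(d.argmax(),d.shape); w=d>d.max()-1
print("hub px",i[::-1],d.max(),np.argwhere(w).mean(0)[::-1]); P=onz("top",np.argwhere(w).mean(0)[::-1],.117)
W=np.array([.5087,.0934]); v=P[:2]-W; print(P,np.linalg.norm(v),"yaw",np.degrees(np.arctan2(-v[0],v[1])))
print("head-hub",np.linalg.norm(np.array([.631,.156])-P[:2]))
c=np.array([.5398,-.2695]); o=[180,0,-5]
robot.set_gripper(.065)
robot.move_pose([*c,.17],o); robot.line_to([*c,.086],vel=.1)
for g in np.arange(.045,.0355,-.0007):
    robot.set_gripper(g); s=robot.observe()
    print(round(g,4),round(s["gripper_width"],4),round(s["gripper_force"],2),s["ft_force"].round(1))
    if s["gripper_force"]>6: break
print(s["time"],s["tool_pos"])
```

```text
hub px (np.int64(210), np.int64(222)) 5.3938 [210.5 222. ]
[0.52596017 0.19739234 0.117     ] 0.10541498713584088 yaw -9.423782154085659
head-hub 0.11290124574461616
0.045 0.045 0.0 [0.9 0.  1. ]
0.0443 0.0442 0.0 [-0.8 -0.2 -0.6]
0.0436 0.0435 0.0 [0.5 0.3 0.2]
0.0429 0.0428 0.0 [-0.7  0.1 -0.2]
0.0422 0.0421 0.0 [-0.1 -0.4  0.9]
0.0415 0.0414 0.0 [-0.1  0.2 -0.3]
0.0408 0.0409 0.0 [ 1.   0.  -0.9]
0.0401 0.0402 0.22 [-0.2  0.1 -0.2]
0.0394 0.0396 9.7 [-0.4  0.5  1. ]
5.4 [ 0.53982758 -0.26949116  0.08608004]
```

Grip is 9.7 N per pad. Next: lift, carry over the window and measure the lid in the hand.

Run:
```python
from h import *
W=np.array([.5087,.0934]); o=[180,0,-5]; c=[.5398,-.2695]
robot.line_to([*c,.19],vel=.15)
s=robot.observe();print(s["gripper_force"],s["gripper_width"])
robot.move_pose([*W,.19],o); robot.line_to([*W,.135],vel=.08)
s=robot.observe();print(s["time"],s["tool_pos"],s["gripper_force"])
t=robot.grab_frame("top"); f=robot.grab_frame("side")
bt=blobs(t,3,20,roi=(230,190,300,270)); bs=blobs(f,3,20,roi=(300,225,370,290))
print(bt,bs)
cv2.imwrite("pics/hover.png",np.hstack([cv2.resize(t[150:300,180:330],None,fx=2.6,fy=2.6),cv2.resize(f[200:350,230:380],None,fx=2.6,fy=2.6)]))
```

```text
9.693748354911804 0.03992128446787494
11.75 [0.508941   0.09340075 0.13538219] 9.677256345748901
[(array([232.6, 206.7]), [230, 190, 8, 36, 174]), (array([243.4, 231.1]), [233, 190, 24, 80, 1035])] [(array([339.2, 248.1]), [337, 244, 6, 9, 35]), (array([339.9, 254.3]), [337, 252, 7, 5, 16]), (array([333.9, 266.2]), [328, 264, 13, 5, 37])]
```

View pics/hover.png

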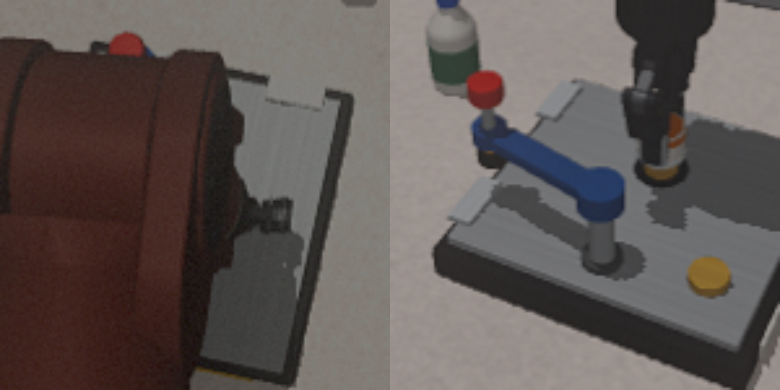

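The cup hangs between the fingers over the ring; the top view is blocked by the wrist. Next I'll set it down softly under guard, release, retreat and check.

Run:
```python
from h import *
W=np.array([.5087,.0934])
robot.line_to([*W,.124],vel=.05)
hit=robot.line_to([*W,.1175],vel=.008,guard=3); s=robot.observe()
print(hit,s["tool_pos"],s["ft_force"].round(1),s["gripper_force"])
robot.set_gripper(.044); robot.set_gripper(.065)
robot.line_to([*W,.19],vel=.12); robot.move_pose([.42,-.08,.25],[180,0,-5])
t=robot.grab_frame("top"); f=robot.grab_frame("side"); print(robot.observe()["time"])
cv2.imwrite("pics/t2.png",t); cv2.imwrite("pics/s2.png",f)
for n,im,r in(("top",t,(240,205,290,260)),("side",f,(315,235,360,285))):
    for b in blobs(im,3,22,roi=r): print(n,b,onz(n,b[0],.07).round(4))
cv2.imwrite("pics/placed.png",np.hstack([cv2.resize(t[150:300,180:330],None,fx=2.6,fy=2.6),cv2.resize(f[200:350,230:380],None,fx=2.6,fy=2.6)]))
```

```text
True [0.50875038 0.09340898 0.1199488 ] [-0.8 -0.1  4.1] 10.04695013165474
18.9917
top (array([263.4, 232. ]), [256, 225, 16, 15, 194]) [0.5084 0.0926 0.07  ]
side (array([334.2, 253.3]), [327, 248, 16, 11, 135]) [0.5092 0.0917 0.07  ]
side (array([334. , 260.5]), [325, 257, 19, 6, 36]) [0.505  0.1139 0.07  ]
```

View pics/placed.png

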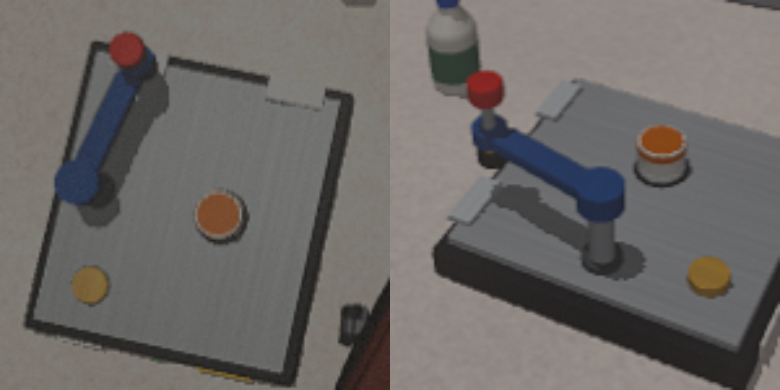

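The lid centre at (263,232) is within about 1.5 mm of the window's in both views, and the cup is upright and centred. Next: the stand's yaw from its corners, and the post position.

Run:
```python
from h import *
t=cv2.imread("pics/t2.png")
q=[onz("top",np.array(p)/2.6+[180,150],.038)[:2] for p in[(95,43),(27,325),(297,383),(354,97)]]
for a,b,off in((0,1,180),(3,2,180),(1,2,90),(0,3,90)):
    d=q[b]-q[a]; print(np.linalg.norm(d).round(4),((np.degrees(np.arctan2(d[1],d[0]))-(-90 if off==90 else 180)+180)%360-180).round(1))
print("centre",np.mean(q,0))
print("hub two-view",two(np.array([78,183])/2.6+[180,150],np.array([600,190])/2.6-[150,0]+[230,200]))
print("head two-view",two(np.array([127,50])/2.6+[180,150],np.array([485,89])/2.6-[150,0]+[230,200]))
```

```text
0.2513 -11.9
0.2497 -11.1
0.2369 -11.5
0.2331 -11.9
centre [0.51286924 0.11770453]
hub two-view (array([0.53064121, 0.20048832, 0.1095439 ]), np.float64(0.001395779920921838))
head two-view (array([0.63115164, 0.15573636, 0.14865819]), np.float64(0.0006319232127197773))
```

Post by yaw is (.531,.201), matching the two-view hub (.5306,.2005). The head is 110 mm from it, so swing is about 77°. Next I'll sweep the arm with closed fingers.

```bash
cat > sw.py <<'E'
from h import *
P=np.array([.5308,.2008]); ST=-101.6
def pose(th,lat,r=.075):
    f=np.radians(ST+th); u=np.array([np.cos(f),np.sin(f)]); n=np.array([-u[1],u[0]])
    return P+r*u+lat*n, [180,0,(ST+th+270+180)%360-180]
E
python3 - <<'E'
from sw import *
p,o=pose(77.5,.040)
for th in (77,50,25,0,-4): 
    a,b=pose(th,.022); print(th,a,b,robot.ik([*a,.176],b) is not None)
robot.set_gripper(0)
robot.move_pose([*p,.26],o); print(np.round(robot.observe()["q"],0))
robot.line_to([*p,.176],vel=.12,guard=15)
for th in [77,66,55,44,33,22,12,5,-5]:
    p,o=pose(th,.022); h=robot.line_to([*p,.176],vel=.045,rotation=o,guard=7 if th<10 else 12)
    s=robot.observe(); print(th,h,s["ft_force"].round(1),s["tool_pos"].round(4),round(s["time"],1))
    if h: break
E
```

```text
77 [0.60815089 0.18958213] [180, 0, -114.60000000000002] True
50 [0.59462734 0.15568824] [180, 0, -141.60000000000002] True
25 [0.56958216 0.13294026] [180, 0, -166.60000000000002] True
0 [0.53726981 0.12290814] [180, 0, 168.39999999999998] True
-4 [0.53182059 0.12264657] [180, 0, 164.39999999999998] True
[  7.  14.  10.  86.  -0. -59.]
77 False [ 0.3 -0.1  0. ] [0.6081 0.1893 0.1761] 24.2
66 False [0.  0.6 0.3] [0.6046 0.1751 0.176 ] 24.7
55 False [-0.1 -0.3 -0.7] [0.5984 0.1616 0.176 ] 25.1
44 False [0.1 0.1 1.2] [0.5897 0.1494 0.176 ] 25.6
33 False [-0.2  0.2  0.4] [0.5788 0.1391 0.176 ] 26.1
22 False [0.7 0.2 0. ] [0.5662 0.1311 0.1761] 26.6
12 False [ 0.2 -0.7 -0.1] [0.5535 0.126  0.176 ] 27.1
5 False [-0.4  0.3  0.2] [0.5442 0.1238 0.176 ] 27.4
-5 True [ 5.2 -0.   0.9] [0.5409 0.1231 0.1766] 27.6
```

Run:
```python
from sw import *
s=robot.observe(); print(s["ft_force"].round(1),s["tool_pos"].round(4))
p,o=pose(-4,.022); h=robot.line_to([*p,.176],vel=.01,guard=7,rotation=o)
s=robot.observe(); print(h,s["ft_force"].round(1),s["tool_pos"].round(4))
p,o=pose(12,.035); robot.line_to([*p,.176],vel=.1,rotation=o); robot.line_to([*p,.25],vel=.15)
robot.move_pose([.45,-.12,.28],o)
t=robot.grab_frame("top"); f=robot.grab_frame("side"); print(robot.observe()["time"])
cv2.imwrite("pics/t3.png",t); cv2.imwrite("pics/s3.png",f)
A=max(blobs(t,0,9,roi=(235,195,300,260)),key=lambda b:b[1][4]) ; B=max(blobs(f,0,7,roi=(290,180,370,260)),key=lambda b:b[1][4]); print(A,B)
H,e=two(A[0],B[0]); print(H,e)
v=H[:2]-P; print("r",np.linalg.norm(v),"theta",np.degrees(np.arctan2(v[1],v[0]))-ST)
cv2.imwrite("pics/swung.png",np.hstack([cv2.resize(t[150:300,180:330],None,fx=2.6,fy=2.6),cv2.resize(f[180:330,240:390],None,fx=2.6,fy=2.6)]))
```

```text
[ 5.2 -0.   0.9] [0.5409 0.1231 0.1766]
True [3.8 0.4 1.7] [0.5412 0.123  0.1767]
30.175
(array([257.8, 229.4]), [252, 223, 13, 14, 143]) (array([334.7, 224. ]), [329, 218, 13, 14, 148])
[0.50884635 0.09419845 0.14967923] 2.368507982157774e-05
r 0.10883865534851607 theta -0.036865798119649185
```

View pics/swung.png

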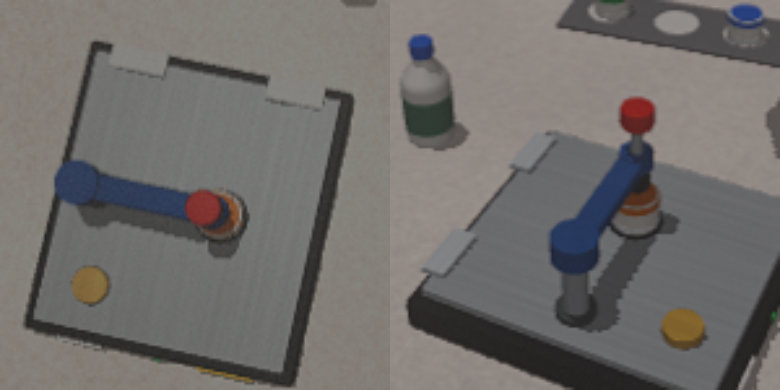

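The arm is at its stop (θ ≈ 0°) and the head is at (.509,.094), above the cup. Next: the guarded press.

Run:
```python
from h import *
H=np.array([.5088,.0938]); o=[180,0,168.4]
def F(n=12):
    v=[]
    for _ in range(n): v.append(robot.observe()["ft_force"][2]); robot.pause(.01)
    return np.mean(v)
robot.move_pose([*H,.27],o); robot.line_to([*H,.238],vel=.06); f0=F()
h=robot.line_to([*H,.2115],vel=.006,guard=7)
z=robot.observe()["tool_pos"][2]; f=F()-f0; print(h,z,f,robot.observe()["time"])
for _ in range(5):
    x=.231-z; want=2+x/.012+4.5
    if f>want-1.2: break
    z-=min(.0004,(want-f)/6000); robot.line_to([*H,z],vel=.004,guard=6); f=F()-f0; print(z,f,want)
if h:
    robot.pause(2.1); print("held",F()-f0,robot.observe()["tool_pos"])
```

```text
True 0.22109136815274527 6.387637401111268 34.65
held 6.401581354710869 [0.50888737 0.09380282 0.22118809]
```

Travel was 10 mm. 6.4 N total minus about 2.8 N of spring leaves about 3.6 N on the cup, held for over 2 s. Next: release, check and hand in.

Run:
```python
from sw import *
robot.line_to([.5088,.0938,.236],vel=.015); robot.line_to([.5088,.0938,.28],vel=.1)
robot.move_pose([.45,-.12,.28],[180,0,168.4])
t=robot.grab_frame("top"); f=robot.grab_frame("side")
A=max(blobs(t,0,9,roi=(235,195,300,260)),key=lambda b:b[1][4]) ; B=max(blobs(f,0,7,roi=(290,180,370,260)),key=lambda b:b[1][4])
H,e=two(A[0],B[0]); v=H[:2]-P; print(H,e,"theta",np.degrees(np.arctan2(v[1],v[0]))-ST,robot.observe()["time"])
t3,s3=cv2.imread("pics/t3.png"),cv2.imread("pics/s3.png")
print("diff px>40:",[(np.abs(a[r].astype(int)-b[r]).max(2)>40).sum() for a,b,r in((t,t3,np.s_[150:300,180:330]),(f,s3,np.s_[180:330,240:390]))])
cv2.imwrite("pics/end.png",np.hstack([cv2.resize(t[150:300,180:330],None,fx=2.6,fy=2.6),cv2.resize(f[180:330,240:390],None,fx=2.6,fy=2.6)]))
```

```text
[0.50905096 0.09423487 0.14942129] 1.2899617318817167e-06 theta 0.06483639761947302 39.6167
diff px>40: [np.int64(0), np.int64(20)]
```

View pics/end.png

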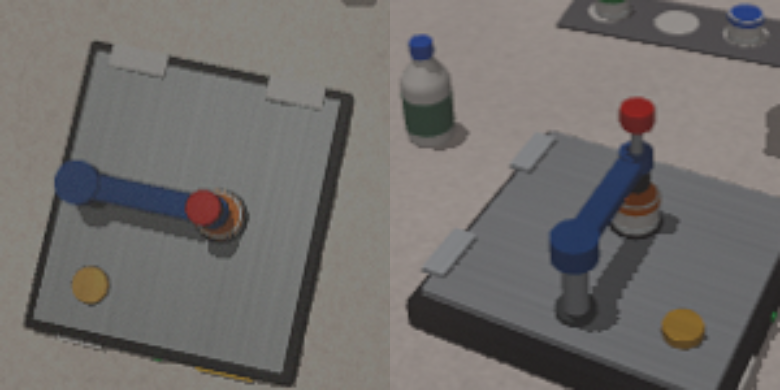

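The picture matches the one before pressing: plunger up, arm at its stop, cup in place on the window.

```bash
python3 -c "
from plant import robot
print(robot.job_done())"
```

```text
the job is handed in; nothing more can be done
None
```

I handed the job in at about 40 s, verdict not shown: the cup is upright within about 1.5 mm of the window's centre, the arm is at its stop, the pad pressed with about 3.6 N for over 2 s, and the plunger is back up.

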